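# Build the tube fixture for laser marking

## Task

Set up the laser-marking fixture on the blue pallet: first the green riser, on it the yellow spacer, on that the black V-cradle, each centred and with its long side along the pallet's long side, and finally lay the bright steel tube in the cradle's two V's, centred along it. Leave the copper tube where it lies; when you have finished, everything must be released and at rest.

Things in the scene. Friction and masses are not known exactly. Their poses are not given: they have to be found in the camera images.
- blue_pallet: Fixed flat blue plate, 130 x 90 x 6 mm, with a small dark dot near each corner; the stack is built on its middle. Origin: centre of its underside, on the work surface (so its top is 6 mm above the origin); x along the 130 mm side, y along the 90 mm side, z up.
- grey_pallet: Fixed flat grey plate of the same 130 x 90 x 6 mm, not used in this job. Origin and axes as for the blue one.
- riser_c (a point): Loose green-painted metal block with two dark dots on top, 100 x 60 x 24 mm (x, y, z), about 0.36 kg, flat on the work surface at the start. Point: its centre, 12 mm above its underside; x along its length, y across, z up.
- spacer_c (a point): Loose yellow plastic block with one black dot on top, 80 x 50 x 16 mm (x, y, z), about 0.1 kg, flat on the work surface at the start. Point: its centre, 8 mm above its underside; x along its length, y across, z up.
- cradle_c (a point): Loose black cradle, 90 x 44 mm (x, y), 43 high, 0.15 kg, upright: a solid block 22 mm high carrying two 90 degree V supports, 14 mm thick, 36 mm either side of the middle along x (58 mm free between). V's run along x. Point: centre, 22 mm above the underside; z up. The seated tube's axis is 20 mm above this point. Grip from above at the middle, across y, on the solid block.
- steel_tube_c (a point): Loose bright steel-coloured tube lying on its side, outside diameter 25 mm, 110 mm long, about 0.09 kg; it can roll. (The other steel tubes, in the red bin at the far edge, are stock and not used.) Point: its centre, on its axis; x along the axis.
- copper_tube_c (a point): Loose copper-coloured tube of the same size, lying on its side; to be left where it lies. Point: its centre, on its axis; x along the axis.
There are look-alikes about, which are no part of the job. Of the things that look like the part that bears steel_tube_c, the smallest one is meant.

How it is judged (in metres and radians):
On the way, in this order (a step that is already met when the one before it is completed fails the run):
1. the riser stands centred and square on the blue pallet (horizontal distance between riser_c and blue_pallet below 0.012 m and z of riser_c in the frame of blue_pallet between 0.015 and 0.021 m and angle between the x axis of riser_c and the x axis of blue_pallet, either way round below 0.2 rad and angle between riser_c's own z axis and vertical below 0.1 rad), for 0.2 s.
2. the spacer lies centred and square on the riser (all of step 1 and horizontal distance between spacer_c and riser_c below 0.012 m and z of spacer_c in the frame of riser_c between 0.017 and 0.023 m and angle between the x axis of spacer_c and the x axis of riser_c, either way round below 0.2 rad and angle between spacer_c's own z axis and vertical below 0.1 rad), for 0.2 s.
3. the cradle stands centred and square on the spacer (all of step 2 and horizontal distance between cradle_c and spacer_c below 0.012 m and z of cradle_c in the frame of spacer_c between 0.027 and 0.033 m and angle between the x axis of cradle_c and the x axis of spacer_c, either way round below 0.2 rad and angle between cradle_c's own z axis and vertical below 0.1 rad), for 0.2 s.
4. the steel tube lies in the V's of the cradle (all of step 3 and x of steel_tube_c in the frame of cradle_c between -0.015 and 0.015 m and y of steel_tube_c in the frame of cradle_c between -0.005 and 0.005 m and z of steel_tube_c in the frame of cradle_c between 0.016 and 0.024 m and angle between the x axis of steel_tube_c and the x axis of cradle_c, either way round below 0.1 rad), for 0.2 s.
At the end, for the whole second after the job is handed in: Riser on blue pallet, spacer on riser, cradle on spacer: each within 12 mm of centre, 3 mm of height, 0.1 rad of upright, 0.2 rad of the long side below. Steel tube in both V's: 4 mm of seat height, 5 mm sideways, 15 mm lengthwise, 0.1 rad. All released, below 0.02 m/s (all of step 4 and linear speed of each of riser, spacer, cradle, steel_tube below 0.02 m/s); the robot touches nothing.
It fails at once if the copper tube is moved by more than 20 mm (distance of copper_tube_c from where it was at the start of the episode above 0.02 m).
It also fails if it takes over 128 s, if anything falls off the work surface, if the arm or the gripper's body presses on something with over 40 N, if the wrist force passes 120 N, or if a joint passes its speed limit or range.

## Robot

A 6-joint arm with a two-finger parallel gripper is mounted at the origin on the work surface. World frame = base frame: x ahead of the robot, y to its left, z up, the work surface at z = 0. Lengths are in mm, angles in degrees, forces in N, time in s.
With the tool pointing down it reaches from about 300 to 850 mm from the base axis. Payload 4.2 kg.
Tool frame: the origin (TCP) lies midway between the tips of the shut fingers; the grasp point (between the pads) lies 19 mm behind it (env.grasp_offset is the distance from the TCP to the grasp point, in mm); z points along the fingers, y is the line along which they close (so a half turn about z gives the same grasp; the last joint's range is limited). The gripper opens to 91 mm and grips with 3 to 60 N. Pads are 32 mm wide; open, the fingers measure 118 mm over their backs; the gripper's body (76 mm by 178 mm) begins 60 mm behind the grasp point.
Start: joints at [-67.781, 18.312, 89.639, -0, 72.044, -1.146], TCP at [228.044, -527.863, 213.976] pointing down, gripper open.
Joint ranges: [-177.97, 177.97], [-48.28, 115.42], [12.27, 149.76], [-77.06, 257.06], [2.81, 150.46], [-146.56, 146.56]. Speed limits (degrees/s): [147.25, 147.25, 180, 180, 180, 180].

## Interface

Orientations are given as [roll, pitch, yaw] about the fixed x, y, z axes, in that order (R = Rz(yaw) Ry(pitch) Rx(roll)).
In Python, from workcell import env, optics gives the robot as it stands. The module is installed in compiled form; this text tells all that it offers.
- The arm moves only by the tool send_rows, never from a script. Its argument "targets" is a list that holds one entry, the list of rows, each a list of 7 numbers: the turn, a rotation vector about the world's x, y, z scaled (see below), then the shift along the world's x, y, z scaled (see below), then the closure, from -1 (fully open) to 1 (shut). In form: [[[rx, ry, rz, x, y, z, gripper], ...]]. A call has 1 to 12 rows; each row shifts and turns the commanded pose from where the row before left it; what a row does not reach is not made up. The controller multiplies each number of a shift by 0.2 m and each number of a turn by pi/2 rad. A row lasts 1/10 s, in which the tool goes at most 50 mm and 8.59 degrees, less where a joint would pass 70% of its speed; a pose out of reach is approached as far as the arm can. A call with a number of a shift or a turn outside -1 to 1 is refused whole. A call with a gripper value outside its range is refused whole. The fingers move at their own pace and stop on an object; "grip_force" is the grip in N (left out, the last holds). Time passes only in rows, so rows that do not move let the fingers close. It gives the time, the measured TCP pose, the force, the opening and the grip force at its end, in the units of the state.
- env.state(): the state, without advancing time (a new reading comes with each control period).
- optics.grab_frame(name): name is "side" or "top" or "wrist"; returns (picture, depth): 384x512x3 uint8, red, green, blue; 384x512 float32, mm along the optical axis (not along the pixel's ray), 0 where there is no reading.
- optics.camera_info(name): a dict with "camera_matrix" (3x3 intrinsics, pixels), "k1" (the pictures are not rectified: a ray, as slopes to the right and down, at radius r is drawn at 1 + k1 r^2 times it, then the intrinsics apply), "R" (3x3) and "t" (3): a world point X has camera coordinates R X + t; the wrist camera has in their place "mount" (4x4, takes a point from camera to tool coordinates, whose origin is the TCP and whose axes are the flange's). Camera axes: x right, y down, z forward; pixel columns grow to the right and rows downward; lengths in mm; the calibration is good to about 2 mm. A picture is of the moment at which its call begins: read the wrist's pose just before it. camera_info takes no time and is no camera call.
- env.job_done(): hands the job in; it is judged then, once.
Trained networks look in the newest picture that a camera, given by its name, has taken for a name from the list of things; names that differ only in an ending like _2 or _b are one class to them, and where a whole thing is asked for, a point or a joint stands for the part that bears it (a point fixed in the world has none). Each returns a list of dicts, best first, with "conf" (0 to 1); they miss things now and then, are a little off and sometimes report something else, mostly with a low value. They report only what shows in the picture. A call takes as long as a camera call. They do not tell look-alikes from the thing itself.
- optics.silhouettes(camera, name): "mask" (384x512 bool, what is visible of it) and "at" ([column, row] in pixels, amid what is visible of it).
- optics.place_of(camera, name): "at" ([column, row] in pixels: a listed point, or the origin of a listed thing).
The state is a dict: "time_s": time; "qpos": joint angles; "qvel": joint speeds; "effort": joint torques, N m; "ee_pos": TCP position; "ee_rot": TCP orientation; "force": force on the tool from outside, world axes, zero at the start; "torque": the same for the moment, N m; "gripper_width": finger opening in mm; "gripper_force": force on a finger pad.
Only numpy, scipy, OpenCV 4.12 (cv2) and the standard library are available. Lean on these libraries where they do the work, as an engineer would, in place of code of your own. Each camera call takes 0.05 s, during which the arm holds its last target. There are 200 camera calls.

## Working session

There is one attempt and no reset: what is moved stays moved. The work goes in short steps, Python scripts to look and compute and a tool call to move; the robot and the scene stay as the last step left them, time stands still between calls to the robot, and variables do not carry over. Pictures are saved under pics/ and viewed, at most 14 in all, crops included, and the job is handed in when it is done.

Besides the shell and the picture viewer there is one more tool, called after "Emit:" by a JSON object that holds its "fn" and its "kwargs", one argument or row to a line. send_rows: Moves the arm, as the interface text tells. Its arguments: {"type":"object","properties":{"targets":{"type":"array"},"grip_force":{"type":"number"}},"required":["targets"]}

```bash
mkdir -p pics
cat > h.py <<'E'
import numpy as np, cv2
from workcell import env, optics
from scipy.spatial.transform import Rotation as Ro
def shot(n):
    s=env.state(); p,d=optics.grab_frame(n); return p,d,s
def ext(n,s=None):
    c=optics.camera_info(n); K=np.array(c["camera_matrix"]);k1=c["k1"]
    if n=="wrist":
        M=np.array(c["mount"]); T=np.eye(4)
        T[:3,:3]=Ro.from_euler('xyz',s["ee_rot"],degrees=True).as_matrix(); T[:3,3]=s["ee_pos"]
        W=T@M; return K,k1,W[:3,:3],W[:3,3]
    R=np.array(c["R"]);t=np.array(c["t"]); return K,k1,R.T,-R.T@t
def rays(n,uv,s=None):
    K,k1,R,o=ext(n,s)
    uv=np.asarray(uv,float).reshape(-1,1,2)
    a=cv2.undistortPoints(uv,K,np.array([k1,0,0,0.]))[:,0] if True else 0
    return R,o,np.c_[a,np.ones(len(a))]
def atz(n,uv,z,s=None):
    R,o,r=rays(n,uv,s); w=r@R.T; return o+w*((z-o[2])/w[:,2])[:,None]
def atd(n,uv,d,s=None):
    R,o,r=rays(n,uv,s); return o+(r*np.asarray(d)[:,None])@R.T
def cloud(n,mask,d,s=None):
    v,u=np.nonzero(mask&(d>0)); return atd(n,np.c_[u,v],d[v,u],s)
def rect(P):
    (c,(w,h),a)=cv2.minAreaRect(P[:,:2].astype(np.float32))
    if w<h: w,h,a=h,w,a+90
    return np.round(c,1),round(w,1),round(h,1),round((a+90)%180-90,1)
def save(n,p): cv2.imwrite("pics/"+n,p[:,:,::-1])
E
python3 - <<'E'
from h import *
print(env.state()["ee_rot"],env.grasp_offset)
for n in("top","side"):
    p,d,s=shot(n); save(n+"0.png",p); np.savez(n+"0.npz",p=p,d=d)
    if n=="top":
      for k in["blue_pallet","riser_c","spacer_c","cradle_c","steel_tube_c","copper_tube_c"]:
        for r in optics.silhouettes(n,k)[:4]:
          P=cloud(n,r["mask"],d)
          if len(P)<20: continue
          z=np.median(P[:,2]); print(k,round(r["conf"],2),r["at"],"z",np.round(np.percentile(P[:,2],[5,50,95])),rect(P[P[:,2]>np.percentile(P[:,2],90)-8] if len(P)>30 else P))
E
```

```text
[-1.79899099e+02 -9.49175284e-04  2.33651225e+01] 18.8
blue_pallet 0.79 [329.5, 133.0] z [ 5.  8. 10.] (array([ 650.8, -228.2]), 135.3, 91.4, -2.0)
blue_pallet 0.59 [284.1, 209.3] z [17. 24. 28.] (array([ 437.8, -103.6]), 107.3, 23.1, -18.1)
riser_c 0.73 [137.2, 224.4] z [ 4. 25. 28.] (array([401.9, 286.5]), 100.7, 63.2, 13.1)
spacer_c 0.65 [190.8, 202.8] z [12. 18. 20.] (array([453. , 139.5]), 78.4, 50.8, 10.0)
cradle_c 0.94 [246.5, 138.5] z [21. 25. 43.] (array([638.3,  -4.6]), 86.2, 43.2, -16.3)
steel_tube_c 0.8 [330.3, 281.5] z [21. 31. 35.] (array([ 264.7, -226. ]), 142.9, 29.8, -69.8)
steel_tube_c 0.79 [360.7, 213.8] z [ 4. 24. 28.] (array([ 424.8, -308.2]), 110.4, 23.9, -25.0)
copper_tube_c 0.81 [283.5, 211.6] z [ 5. 24. 28.] (array([ 437.8, -103.6]), 107.3, 23.1, -18.1)
```

View pics/top0.png

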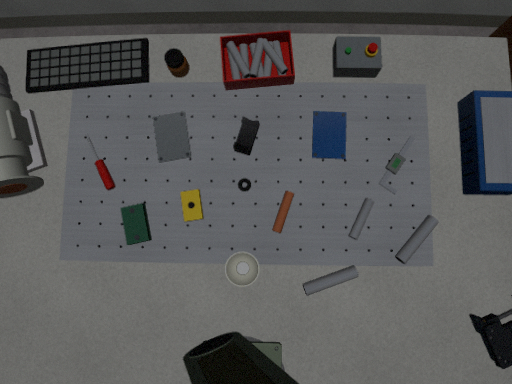

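View pics/side0.png

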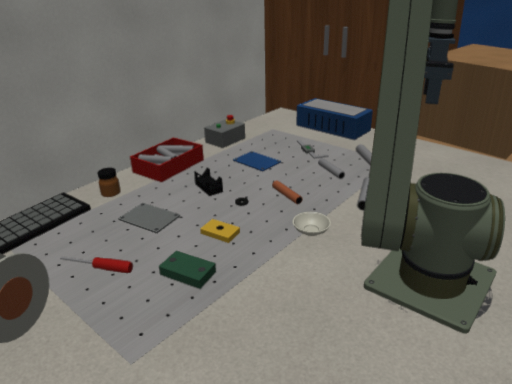

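The top view shows the blue pallet at (329,134), the riser at (136,224), the spacer at (192,205), the cradle at (247,136) and the copper tube at (284,212). There are three steel tubes, at (361,218), (417,239) and (330,280). The one at (361,218) is the smallest and measures 110 x 24 mm, so it's the one to use. I'll look at the pallet on the way.

Emit:
{"fn": "send_rows", "kwargs": {
  "targets": [
    [[0,0,-0.022,0.163,0.125,0.04,-1],[0,0,-0.022,0.163,0.125,0.04,-1],[0,0,-0.022,0.163,0.125,0.04,-1],[0,0,-0.022,0.163,0.125,0.04,-1],[0,0,-0.022,0.163,0.125,0.04,-1],[0,0,-0.022,0.163,0.125,0.04,-1],[0,0,-0.022,0.163,0.125,0.04,-1],[0,0,-0.022,0.163,0.125,0.04,-1],[0,0,-0.022,0.163,0.125,0.04,-1],[0,0,-0.022,0.163,0.125,0.04,-1],[0,0,-0.022,0.163,0.125,0.04,-1],[0,0,0,0,0,0,-1]]
  ]
}}

```text
time_s: 1.6
ee_pos: [590.5, -249.6, 302.3]
ee_rot: [-180.0, -0.2, 1.9]
force: [0.0, 0.3, -1.2]
gripper_width: 91.3
gripper_force: 0.0
```

```bash
cat >> h.py <<'E'
def look(k,zlo,zhi,n="wrist",f=None):
    p,d,s=shot(n); f and save(f,p)
    print("tcp",np.round(s["ee_pos"],1),np.round(s["ee_rot"],1),"w",round(s["gripper_width"],1),"t",s["time_s"])
    for r in optics.silhouettes(n,k)[:3]:
        m=cv2.erode(r["mask"].astype(np.uint8),np.ones((3,3)))>0
        P=cloud(n,m,d,s)
        if len(P)<30: continue
        Q=P[(P[:,2]>zlo)&(P[:,2]<zhi)]
        print(k,round(r["conf"],2),np.round(r["at"]),"z",np.round(np.percentile(P[:,2],[5,50,95]),1),rect(Q) if len(Q)>20 else None,len(Q),"mean",np.round(Q.mean(0),1) if len(Q) else None)
E
python3 - <<'E'
from h import *
print(np.round(optics.camera_info("wrist")["mount"],2).tolist())
look("blue_pallet",-2,14,f="w1.png")
E
```

```text
[[-0.0, -0.97, -0.24, 67.96], [1.0, 0.0, -0.0, 0.67], [0.0, -0.24, 0.97, -171.17], [0.0, 0.0, 0.0, 1.0]]
tcp [ 590.5 -249.6  302.3] [-180.    -0.2    1.9] w 91.3 t 1.6
blue_pallet 0.91 [246. 122.] z [5.  6.4 7.8] (array([ 649.5, -226.6]), 129.2, 88.0, -2.3) 4874 mean [ 651.7 -226.7    6.4]
```

Emit:
{"fn": "send_rows", "kwargs": {
  "targets": [
    [[0,0,0.011,-0.09,0.23,-0.02,-1],[0,0,0.011,-0.09,0.23,-0.02,-1],[0,0,0.011,-0.09,0.23,-0.02,-1],[0,0,0.011,-0.09,0.23,-0.02,-1],[0,0,0.011,-0.09,0.23,-0.02,-1],[0,0,0.011,-0.09,0.23,-0.02,-1],[0,0,0.011,-0.09,0.23,-0.02,-1],[0,0,0.011,-0.09,0.23,-0.02,-1],[0,0,0.011,-0.09,0.23,-0.02,-1],[0,0,0.011,-0.09,0.23,-0.02,-1],[0,0,0.011,-0.09,0.23,-0.02,-1],[0,0,0,0,0.15,0,-1]]
  ]
}}

```text
time_s: 2.9
ee_pos: [386.1, 283.8, 257.6]
ee_rot: [180.0, 0.1, 12.6]
force: [0.3, -0.9, -0.7]
gripper_width: 91.4
gripper_force: 0.0
```

Run:
```python
from h import *
look("riser_c",16,32)
```

```text
tcp [386.1 283.8 257.6] [1.80e+02 1.00e-01 1.26e+01] w 91.4 t 2.9
riser_c 0.92 [261. 155.] z [23.1 24.4 25.7] (array([400.8, 287.3]), 96.9, 58.9, 12.2) 3041 mean [402.6 287.3  24.4]
```

Emit:
{"fn": "send_rows", "kwargs": {
  "targets": [
    [[0,0,0,0.039,0.009,-0.15,-1],[0,0,0,0.038,0.008,-0.23,-1],[0,0,0,0,0,-0.23,-1],[0,0,0,0,0,-0.23,-1],[0,0,0,0,0,-0.2,-1],[0,0,0,0,0,0,-1],[0,0,0,0,0,0,-1]]
  ],
  "grip_force": 40
}}

```text
time_s: 3.7
ee_pos: [404.6, 285.4, 50.5]
ee_rot: [180.0, 0.0, 12.4]
force: [1.1, -0.4, 1.0]
gripper_width: 91.1
gripper_force: 0.0
```

Emit:
{"fn": "send_rows", "kwargs": {
  "targets": [
    [[0,0,0,-0.015,0.01,-0.1,-1],[0,0,0,0,0,-0.08,-1],[0,0,0,0,0,-0.04,-1],[0,0,0,0,0,0,-1],[0,0,0,0,0,0,1],[0,0,0,0,0,0,1],[0,0,0,0,0,0,1],[0,0,0,0,0,0,1],[0,0,0,0,0,0,1],[0,0,0,0,0,0,1]]
  ],
  "grip_force": 40
}}

```text
time_s: 4.7
ee_pos: [401.2, 288.2, 6.4]
ee_rot: [180.0, -0.0, 12.5]
force: [-0.1, -3.3, 5.2]
gripper_width: 59.5
gripper_force: 40.0
```

Emit:
{"fn": "send_rows", "kwargs": {
  "targets": [
    [[0,0,0,0,0,0.15,1],[0,0,0,0,0,0.2,1],[0,0,0,0,0,0.17,1],[0,0,-0.0134,0.08,-0.16,0,1],[0,0,-0.0134,0.08,-0.16,0,1],[0,0,-0.0134,0.08,-0.16,0,1],[0,0,-0.0134,0.08,-0.16,0,1],[0,0,-0.0134,0.08,-0.16,0,1],[0,0,-0.0134,0.08,-0.16,0,1],[0,0,-0.0134,0.08,-0.16,0,1],[0,0,-0.0134,0.08,-0.16,0,1],[0,0,-0.0134,0.08,-0.16,0,1]]
  ]
}}

```text
time_s: 5.9
ee_pos: [545.0, -0.6, 109.1]
ee_rot: [-180.0, 0.1, 1.5]
force: [0.5, 1.6, -3.3]
gripper_width: 59.6
gripper_force: 40.0
```

Emit:
{"fn": "send_rows", "kwargs": {
  "targets": [
    [[0,0,-0.0134,0.08,-0.16,0,1],[0,0,-0.0134,0.08,-0.16,0,1],[0,0,-0.0134,0.08,-0.16,0,1],[0,0,0,0.08,-0.16,0,1],[0,0,0,0.08,-0.16,0,1],[0,0,0,0.08,-0.16,0,1],[0,0,0,0.05,-0.1,0,1],[0,0,0,0,0,0,1],[0,0,0,0,0,0,1]]
  ]
}}

```text
time_s: 6.8
ee_pos: [650.3, -211.2, 108.5]
ee_rot: [-179.9, 0.1, -2.1]
force: [0.7, 0.9, -3.2]
gripper_width: 60.2
gripper_force: 40.0
```

Emit:
{"fn": "send_rows", "kwargs": {
  "targets": [
    [[0,0,0,0,-0.04,-0.1,1],[0,0,0,0,-0.039,-0.15,1],[0,0,0,0,0,-0.12,1],[0,0,0,0,0,-0.06,1],[0,0,0,0,0,0,1],[0,0,0,0,0,0,1]]
  ]
}}

```text
time_s: 7.4
ee_pos: [651.6, -226.7, 24.8]
ee_rot: [180.0, -0.1, -2.0]
force: [-0.3, -0.7, -2.5]
gripper_width: 60.0
gripper_force: 40.0
```

Emit:
{"fn": "send_rows", "kwargs": {
  "targets": [
    [[0,0,0,-0.005,0,-0.03,1],[0,0,0,0,0,-0.025,1],[0,0,0,0,0,-0.006,1],[0,0,0,0,0,0,1],[0,0,0,0,0,0,-1],[0,0,0,0,0,0,-1],[0,0,0,0,0,0,-1],[0,0,0,0,0,0,-1],[0,0,0,0,0,0.1,-1],[0,0,0,0,0,0.2,-1],[0,0,0,0,0,0.2,-1],[0,0,0,0,0,0.2,-1]]
  ]
}}

```text
time_s: 8.6
ee_pos: [649.9, -227.3, 153.2]
ee_rot: [180.0, 0.0, -2.0]
force: [0.7, -0.3, -0.3]
gripper_width: 91.3
gripper_force: 0.0
```

Emit:
{"fn": "send_rows", "kwargs": {
  "targets": [
    [[0,0,0,-0.05,0,0.2,-1],[0,0,0,-0.05,0,0.15,-1],[0,0,0,0,0,0,-1],[0,0,0,0,0,0,-1]]
  ]
}}

```text
time_s: 9.0
ee_pos: [630.1, -227.4, 222.3]
ee_rot: [180.0, -0.1, -2.0]
force: [-0.4, 0.2, 0.1]
gripper_width: 91.5
gripper_force: 0.0
```

Run:
```python
from h import *
look("riser_c",22,38)
```

```text
tcp [ 630.1 -227.4  222.3] [ 1.8e+02 -1.0e-01 -2.0e+00] w 91.5 t 9.0
riser_c 0.82 [259. 155.] z [29.1 30.4 31.7] (array([ 649.2, -227.2]), 99.3, 59.0, -3.3) 3758 mean [ 651.1 -226.7   30.4]
```

Emit:
{"fn": "send_rows", "kwargs": {
  "targets": [
    [[0,0,0.012,-0.086,0.166,0,-1],[0,0,0.012,-0.086,0.166,0,-1],[0,0,0.012,-0.086,0.166,0,-1],[0,0,0.012,-0.086,0.166,0,-1],[0,0,0.012,-0.086,0.166,0,-1],[0,0,0.012,-0.086,0.166,0,-1],[0,0,0.012,-0.086,0.166,0,-1],[0,0,0.012,-0.086,0.166,0,-1],[0,0,0.012,-0.086,0.166,0,-1],[0,0,0.012,-0.086,0.166,0,-1],[0,0,0.012,-0.086,0.166,0,-1],[0,0,0,0,0,0,-1]]
  ]
}}

```text
time_s: 10.3
ee_pos: [438.3, 140.7, 220.2]
ee_rot: [-179.9, 0.2, 10.2]
force: [0.7, -0.9, -1.0]
gripper_width: 91.2
gripper_force: 0.0
```

Run:
```python
from h import *
look("spacer_c",9,24)
```

```text
tcp [438.3 140.7 220.2] [-179.9    0.2   10.2] w 91.2 t 10.3
spacer_c 0.58 [259. 158.] z [15.1 16.4 17.7] (array([453.3, 139.2]), 76.5, 46.5, 9.6) 2255 mean [454.3 139.4  16.4]
```

Emit:
{"fn": "send_rows", "kwargs": {
  "targets": [
    [[0,0,0,0.039,-0.004,-0.1,-1],[0,0,0,0.039,-0.004,-0.22,-1],[0,0,0,0,0,-0.22,-1],[0,0,0,0,0,-0.22,-1],[0,0,0,0,0,-0.13,-1],[0,0,0,0,0,0,-1],[0,0,0,0,0,0,-1]]
  ]
}}

```text
time_s: 11.1
ee_pos: [457.1, 135.6, 43.6]
ee_rot: [180.0, 0.0, 9.8]
force: [0.2, -0.0, 0.8]
gripper_width: 91.3
gripper_force: 0.0
```

Emit:
{"fn": "send_rows", "kwargs": {
  "targets": [
    [[0,0,0,-0.015,0.018,-0.1,-1],[0,0,0,0,0,-0.07,-1],[0,0,0,0,0,-0.023,-1],[0,0,0,0,0,0,-1],[0,0,0,0,0,0,1],[0,0,0,0,0,0,1],[0,0,0,0,0,0,1],[0,0,0,0,0,0,1],[0,0,0,0,0,0,1],[0,0,0,0,0,0,1]]
  ],
  "grip_force": 25
}}

```text
time_s: 12.1
ee_pos: [453.5, 139.9, 5.3]
ee_rot: [180.0, -0.0, 9.9]
force: [-0.2, -0.0, 1.4]
gripper_width: 49.9
gripper_force: 25.0
```

Emit:
{"fn": "send_rows", "kwargs": {
  "targets": [
    [[0,0,0,0,0,0.15,1],[0,0,0,0,0,0.2,1],[0,0,0,0,0,0.22,1],[0,0,-0.012,0.082,-0.15,0,1],[0,0,-0.012,0.082,-0.15,0,1],[0,0,-0.012,0.082,-0.15,0,1],[0,0,-0.012,0.082,-0.15,0,1],[0,0,-0.012,0.082,-0.15,0,1],[0,0,-0.012,0.082,-0.15,0,1],[0,0,-0.012,0.082,-0.15,0,1],[0,0,-0.012,0.082,-0.15,0,1],[0,0,-0.012,0.082,-0.15,0,1]]
  ]
}}

```text
time_s: 13.3
ee_pos: [601.2, -131.3, 118.6]
ee_rot: [-180.0, 0.1, 0.1]
force: [0.7, 0.3, -0.9]
gripper_width: 49.8
gripper_force: 25.0
```

Emit:
{"fn": "send_rows", "kwargs": {
  "targets": [
    [[0,0,-0.012,0.082,-0.15,0,1],[0,0,-0.012,0.082,-0.15,0,1],[0,0,0,0.08,-0.18,0,1],[0,0,0,0,0,0,1],[0,0,0,0,0,0,1]]
  ]
}}

```text
time_s: 13.8
ee_pos: [649.3, -226.5, 118.0]
ee_rot: [-179.9, 0.1, -2.1]
force: [-1.2, 0.8, -1.5]
gripper_width: 49.7
gripper_force: 25.0
```

Emit:
{"fn": "send_rows", "kwargs": {
  "targets": [
    [[0,0,0,0,-0.002,-0.1,1],[0,0,0,0,0,-0.15,1],[0,0,0,0,0,-0.1,1],[0,0,0,0,0,0,1],[0,0,0,0,0,0,1]]
  ]
}}

```text
time_s: 14.3
ee_pos: [649.7, -225.4, 49.4]
ee_rot: [-180.0, 0.0, -1.9]
force: [-0.7, -0.7, -0.7]
gripper_width: 49.8
gripper_force: 25.0
```

Emit:
{"fn": "send_rows", "kwargs": {
  "targets": [
    [[0,0,0,0,-0.007,-0.04,1],[0,0,0,0,0,-0.025,1],[0,0,0,0,0,-0.004,1],[0,0,0,0,0,0,1],[0,0,0,0,0,0,-1],[0,0,0,0,0,0,-1],[0,0,0,0,0,0,-1],[0,0,0,0,0,0,-1],[0,0,0,0,0,0.1,-1],[0,0,0,0,0,0.2,-1],[0,0,0,0,0,0.2,-1],[0,0,0,0,0,0.2,-1]]
  ]
}}

```text
time_s: 15.5
ee_pos: [649.7, -227.8, 176.8]
ee_rot: [180.0, 0.0, -2.0]
force: [1.0, -0.1, -0.3]
gripper_width: 91.4
gripper_force: 0.0
```

Emit:
{"fn": "send_rows", "kwargs": {
  "targets": [
    [[0,0,0,-0.05,0,0.2,-1],[0,0,0,-0.05,0,0.15,-1],[0,0,0,0,0,0,-1],[0,0,0,0,0,0,-1]]
  ]
}}

```text
time_s: 15.9
ee_pos: [629.8, -227.9, 246.0]
ee_rot: [180.0, -0.1, -2.0]
force: [0.3, -0.2, -0.1]
gripper_width: 91.3
gripper_force: 0.0
```

Run:
```python
from h import *
look("spacer_c",39,54)
```

```text
tcp [ 629.8 -227.9  246. ] [ 1.8e+02 -1.0e-01 -2.0e+00] w 91.3 t 15.9
spacer_c 0.76 [256. 157.] z [45.2 46.4 47.7] (array([ 649.1, -227.4]), 76.7, 47.1, -2.8) 2262 mean [ 649.9 -227.8   46.4]
```

Emit:
{"fn": "send_rows", "kwargs": {
  "targets": [
    [[0,0,-0.02,-0.003,0.14,0,-1],[0,0,-0.02,-0.003,0.14,0,-1],[0,0,-0.02,-0.003,0.14,0,-1],[0,0,-0.02,-0.003,0.14,0,-1],[0,0,-0.02,-0.003,0.14,0,-1],[0,0,-0.02,-0.003,0.14,0,-1],[0,0,-0.02,-0.003,0.14,0,-1],[0,0,-0.018,-0.003,0.135,0,-1],[0,0,0,0,0,0,-1],[0,0,0,0,0,0,-1]]
  ]
}}

```text
time_s: 17.0
ee_pos: [624.7, -4.6, 243.7]
ee_rot: [179.9, 0.1, -16.1]
force: [-0.3, 0.1, 0.0]
gripper_width: 91.1
gripper_force: 0.0
```

Run:
```python
from h import *
look("cradle_c",15,50,f="w2.png")
p,d,s=shot("wrist")
r=optics.silhouettes("wrist","cradle_c")[0]; P=cloud("wrist",r["mask"],d,s)
print(rect(P[P[:,2]>30]), rect(P[(P[:,2]>19)&(P[:,2]<25)]))
```

```text
tcp [624.7  -4.6 243.7] [ 1.799e+02  1.000e-01 -1.610e+01] w 91.1 t 17.0
cradle_c 0.74 [252. 154.] z [21.2 23.  41.6] (array([641.,  -4.]), 85.7, 40.7, -16.3) 2006 mean [641.4  -4.3  26.5]
(array([639.9,  -3.5]), 85.4, 43.1, -16.5) (array([640.1,  -4.1]), 89.0, 41.7, -15.8)
```

View pics/w2.png

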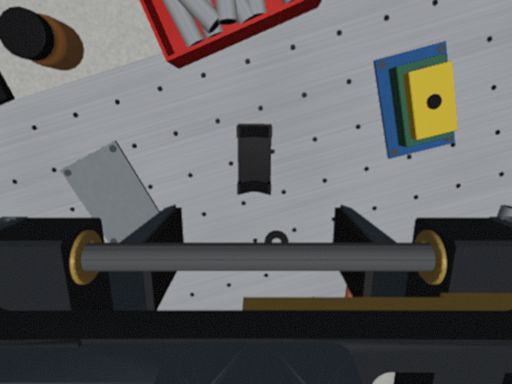

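The wrist view shows the cradle at (254,158), square to the tool, and the stack is neat at (430,100). Going down on the cradle.

Emit:
{"fn": "send_rows", "kwargs": {
  "targets": [
    [[0,0,0,0.038,0.002,-0.1,-1],[0,0,0,0.038,0.002,-0.22,-1],[0,0,0,0,0,-0.22,-1],[0,0,0,0,0,-0.22,-1],[0,0,0,0,0,-0.2,-1],[0,0,0,0,0,0,-1],[0,0,0,0,0,0,-1]]
  ]
}}

```text
time_s: 17.9
ee_pos: [640.6, -4.7, 53.7]
ee_rot: [180.0, 0.0, -16.3]
force: [-0.4, -0.3, 0.2]
gripper_width: 91.1
gripper_force: 0.0
```

Emit:
{"fn": "send_rows", "kwargs": {
  "targets": [
    [[0,0,0,-0.003,0.004,-0.12,-1],[0,0,0,0,0,-0.1,-1],[0,0,0,0,0,-0.028,-1],[0,0,0,0,0,0,-1],[0,0,0,0,0,0,1],[0,0,0,0,0,0,1],[0,0,0,0,0,0,1],[0,0,0,0,0,0,1],[0,0,0,0,0,0,1],[0,0,0,0,0,0,1]]
  ],
  "grip_force": 30
}}

```text
time_s: 18.9
ee_pos: [639.7, -3.2, 3.8]
ee_rot: [180.0, -0.0, -16.2]
force: [0.1, -0.3, -0.2]
gripper_width: 46.2
gripper_force: 0.0
```

Emit:
{"fn": "send_rows", "kwargs": {
  "targets": [
    [[0,0,0,0,0,0,1],[0,0,0,0,0,0,1],[0,0,0,0,0,0,1],[0,0,0,0,0,0.1,1],[0,0,0,0,0,0.2,1],[0,0,0,0,0,0.2,1],[0,0,0,0,0,0.1,1],[0,0,0,0,0,0,1]]
  ]
}}

```text
time_s: 19.7
ee_pos: [641.7, -3.2, 127.1]
ee_rot: [-179.9, -0.4, -16.2]
force: [0.8, 0.6, -2.4]
gripper_width: 44.0
gripper_force: 30.0
```

Emit:
{"fn": "send_rows", "kwargs": {
  "targets": [
    [[0,0,0.019,0.005,-0.14,0,1],[0,0,0.019,0.005,-0.14,0,1],[0,0,0.019,0.005,-0.14,0,1],[0,0,0.019,0.005,-0.14,0,1],[0,0,0.019,0.005,-0.14,0,1],[0,0,0.019,0.005,-0.14,0,1],[0,0,0.019,0.005,-0.14,0,1],[0,0,0.019,0.005,-0.14,0,1],[0,0,0,0,0,-0.1,1],[0,0,0,0,0,-0.1,1],[0,0,0,0,0,0,1],[0,0,0,0,0,0,1]]
  ]
}}

```text
time_s: 20.9
ee_pos: [646.8, -226.8, 82.0]
ee_rot: [-179.9, 0.2, -2.5]
force: [-0.3, 0.1, -1.3]
gripper_width: 43.8
gripper_force: 30.0
```

Emit:
{"fn": "send_rows", "kwargs": {
  "targets": [
    [[0,0,0,0.012,-0.004,-0.06,1],[0,0,0,0,0,-0.05,1],[0,0,0,0,0,0,1],[0,0,0,0,0,0,1]]
  ]
}}

```text
time_s: 21.3
ee_pos: [649.9, -227.8, 61.5]
ee_rot: [-180.0, 0.0, -2.5]
force: [-0.2, -0.3, -2.2]
gripper_width: 43.5
gripper_force: 30.0
```

Emit:
{"fn": "send_rows", "kwargs": {
  "targets": [
    [[0,0,0,0,0,-0.035,1],[0,0,0,0,0,-0.02,1],[0,0,0,0,0,-0.004,1],[0,0,0,0,0,0,1],[0,0,0,0,0,0,1],[0,0,0,0,0,0,-1],[0,0,0,0,0,0,-1],[0,0,0,0,0,0,-1],[0,0,0,0,0,0,-1],[0,0,0,0,0,0,-1]]
  ]
}}

```text
time_s: 22.3
ee_pos: [650.1, -228.1, 50.1]
ee_rot: [180.0, -0.0, -2.5]
force: [-0.2, 0.8, -0.7]
gripper_width: 80.9
gripper_force: 0.0
```

Emit:
{"fn": "send_rows", "kwargs": {
  "targets": [
    [[0,0,0,0,0,0.1,-1],[0,0,0,0,0,0.2,-1],[0,0,0,0,0,0.2,-1],[0,0,0,0,0,0.2,-1],[0,0,0,-0.05,0,0.2,-1],[0,0,0,-0.05,0,0.2,-1],[0,0,0,0,0,0,-1],[0,0,0,0,0,0,-1]]
  ]
}}

```text
time_s: 23.1
ee_pos: [630.2, -228.2, 271.3]
ee_rot: [179.9, -0.1, -2.5]
force: [-0.2, 0.9, -1.6]
gripper_width: 91.3
gripper_force: 0.0
```

Run:
```python
from h import *
look("cradle_c",61,96,f="w3.png")
```

```text
tcp [ 630.2 -228.2  271.3] [ 1.799e+02 -1.000e-01 -2.500e+00] w 91.3 t 23.1
cradle_c 0.57 [256. 152.] z [67.3 69.  88.6] (array([ 650.3, -227.6]), 89.0, 43.2, -2.5) 2436 mean [ 651.9 -227.7   72.8]
```

Emit:
{"fn": "send_rows", "kwargs": {
  "targets": [
    [[0,0,-0.032,-0.135,-0.048,-0.01,-1],[0,0,-0.032,-0.135,-0.048,-0.01,-1],[0,0,-0.032,-0.135,-0.048,-0.01,-1],[0,0,-0.032,-0.135,-0.048,-0.01,-1],[0,0,-0.032,-0.135,-0.048,-0.01,-1],[0,0,-0.032,-0.135,-0.048,-0.01,-1],[0,0,-0.032,-0.135,-0.048,-0.01,-1],[0,0,-0.026,-0.135,-0.048,-0.01,-1],[0,0,0,0,0,0,-1],[0,0,0,0,0,0,-1]]
  ]
}}

```text
time_s: 24.2
ee_pos: [413.7, -304.7, 252.8]
ee_rot: [-179.9, 0.1, -25.1]
force: [0.3, -0.7, -0.4]
gripper_width: 91.3
gripper_force: 0.0
```

Run:
```python
from h import *
look("steel_tube_c",15,45,f="w4.png")
```

```text
tcp [ 413.7 -304.7  252.8] [-1.799e+02  1.000e-01 -2.510e+01] w 91.3 t 24.2
steel_tube_c 0.97 [255. 158.] z [19.7 23.8 25.8] (array([ 423.4, -307.4]), 106.9, 22.6, -24.8) 1196 mean [ 425.9 -308.8   23.5]
steel_tube_c 0.7 [368. 147.] z [20.4 29.8 32.4] (array([ 371.4, -449.2]), 138.9, 29.4, -39.9) 2425 mean [ 375.7 -449.3   28.5]
steel_tube_c 0.56 [241. 290.] z [23.  30.6 33. ] (array([ 259. , -207.1]), 96.1, 27.4, -69.3) 880 mean [ 260.5 -204.5   29.7]
```

View pics/w4.png

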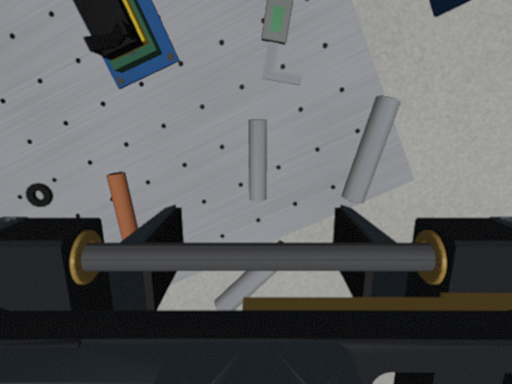

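The target tube is at (258,160), parallel to the tool. The larger look-alikes are at (370,148) and (245,288), and the copper tube at (122,205) is clear of the fingers.

Emit:
{"fn": "send_rows", "kwargs": {
  "targets": [
    [[0,0,0,0.027,-0.008,-0.1,-1],[0,0,0,0.027,-0.008,-0.22,-1],[0,0,0,0,0,-0.22,-1],[0,0,0,0,0,-0.22,-1],[0,0,0,0,0,-0.22,-1],[0,0,0,0,0,0,-1],[0,0,0,0,0,0,-1]]
  ],
  "grip_force": 20
}}

```text
time_s: 25.0
ee_pos: [425.7, -307.9, 58.0]
ee_rot: [-180.0, 0.0, -25.0]
force: [0.7, -0.6, 0.9]
gripper_width: 91.0
gripper_force: 0.0
```

Emit:
{"fn": "send_rows", "kwargs": {
  "targets": [
    [[0,0,0,-0.005,0,-0.12,-1],[0,0,0,0,0,-0.12,-1],[0,0,0,0,0,-0.035,-1],[0,0,0,0,0,0,-1],[0,0,0,0,0,0,1],[0,0,0,0,0,0,1],[0,0,0,0,0,0,1],[0,0,0,0,0,0,1],[0,0,0,0,0,0,1],[0,0,0,0,0,0,1],[0,0,0,0,0,0,1],[0,0,0,0,0,0,1]]
  ],
  "grip_force": 20
}}

```text
time_s: 26.2
ee_pos: [423.8, -308.0, 2.9]
ee_rot: [180.0, 0.0, -25.0]
force: [-1.0, 0.3, -0.1]
gripper_width: 30.4
gripper_force: 0.0
```

Emit:
{"fn": "send_rows", "kwargs": {
  "targets": [
    [[0,0,0,0,0,0,1],[0,0,0,0,0,0,1],[0,0,0,0,0,0,1],[0,0,0,0,0,0,1]]
  ]
}}

```text
time_s: 26.6
ee_pos: [423.8, -308.1, 2.9]
ee_rot: [180.0, 0.0, -25.0]
force: [0.0, 0.2, 0.1]
gripper_width: 24.4
gripper_force: 20.0
```

Emit:
{"fn": "send_rows", "kwargs": {
  "targets": [
    [[0,0,0,0,0,0.15,1],[0,0,0,0,0,0.2,1],[0,0,0,0,0,0.23,1],[0,0,0,0,0,0.2,1],[0,0,0.031,0.141,0.05,0,1],[0,0,0.031,0.141,0.05,0,1],[0,0,0.031,0.141,0.05,0,1],[0,0,0.031,0.141,0.05,0,1],[0,0,0.031,0.141,0.05,0,1],[0,0,0.031,0.141,0.05,0,1],[0,0,0.031,0.141,0.05,0,1],[0,0,0.031,0.141,0.05,0,1]]
  ]
}}

```text
time_s: 27.8
ee_pos: [650.3, -227.4, 158.5]
ee_rot: [-180.0, 0.1, -2.6]
force: [0.3, -0.4, -1.0]
gripper_width: 24.5
gripper_force: 20.0
```

Emit:
{"fn": "send_rows", "kwargs": {
  "targets": [
    [[0,0,0,0,0,-0.1,1],[0,0,0,0,0,-0.1,1],[0,0,0,0,0,0,1],[0,0,0,0,0,0,1]]
  ]
}}

```text
time_s: 28.2
ee_pos: [649.2, -228.0, 118.7]
ee_rot: [-180.0, 0.1, -2.7]
force: [0.8, 0.0, 0.0]
gripper_width: 24.8
gripper_force: 20.0
```

Emit:
{"fn": "send_rows", "kwargs": {
  "targets": [
    [[0,0,0,0.004,0.001,-0.08,1],[0,0,0,0,0,-0.06,1],[0,0,0,0,0,-0.03,1],[0,0,0,0,0,0,1],[0,0,0,0,0,0,1]]
  ]
}}

```text
time_s: 28.7
ee_pos: [650.5, -228.0, 85.5]
ee_rot: [180.0, -0.0, -2.7]
force: [0.2, 0.5, -1.4]
gripper_width: 24.7
gripper_force: 20.0
```

Emit:
{"fn": "send_rows", "kwargs": {
  "targets": [
    [[0,0,0,0,0,-0.02,1],[0,0,0,0,0,-0.012,1],[0,0,0,0,0,0,1],[0,0,0,0,0,0,1]]
  ]
}}

```text
time_s: 29.1
ee_pos: [650.3, -228.0, 78.7]
ee_rot: [180.0, -0.0, -2.7]
force: [0.1, -1.2, -0.3]
gripper_width: 24.5
gripper_force: 20.0
```

Emit:
{"fn": "send_rows", "kwargs": {
  "targets": [
    [[0,0,0,0,0,0,-1],[0,0,0,0,0,0,-1],[0,0,0,0,0,0,-1],[0,0,0,0,0,0,-1],[0,0,0,0,0,0,-1],[0,0,0,0,0,0,-1],[0,0,0,0,0,0.1,-1],[0,0,0,0,0,0.2,-1],[0,0,0,0,0,0.2,-1],[0,0,0,-0.05,0,0.2,-1],[0,0,0,-0.05,0,0.2,-1],[0,0,0,0,0,0,-1]]
  ]
}}

```text
time_s: 30.3
ee_pos: [631.9, -228.9, 266.3]
ee_rot: [179.8, -0.7, -2.7]
force: [0.5, -1.0, 0.4]
gripper_width: 91.7
gripper_force: 0.0
```

Run:
```python
from h import *
look("steel_tube_c",90,110,f="w5.png")
look("cradle_c",61,96)
```

```text
tcp [ 631.9 -228.9  266.3] [179.8  -0.7  -2.7] w 91.7 t 30.3
steel_tube_c 0.81 [254. 162.] z [ 94.8  99.2 101.2] (array([ 649.5, -227.6]), 106.7, 21.6, -3.2) 1714 mean [ 651.6 -227.8   98.8]
tcp [ 630.4 -228.   259.9] [ 1.799e+02 -1.000e-01 -2.700e+00] w 91.5 t 30.4
cradle_c 0.8 [267. 156.] z [67.3 69.  89.9] (array([ 651.3, -227.9]), 85.3, 41.7, -2.5) 780 mean [ 651.7 -228.1   75.5]
```

View pics/w5.png

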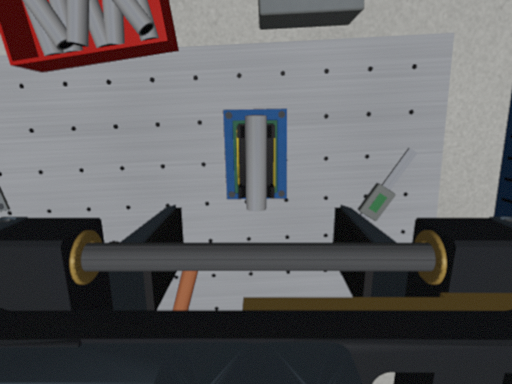

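The tube lies at (256,162) along the cradle, and its top is at about 100 mm, against the 100.5 mm expected when seated. Everything is released, so I'm handing in.

Emit:
{"fn": "send_rows", "kwargs": {
  "targets": [
    [[0,0,0,0,0,0,-1],[0,0,0,0,0,0,-1],[0,0,0,0,0,0,-1],[0,0,0,0,0,0,-1]]
  ]
}}

```text
time_s: 30.9
ee_pos: [630.3, -227.8, 258.0]
ee_rot: [-180.0, 0.0, -2.7]
force: [-0.1, -0.2, -0.2]
gripper_width: 91.3
gripper_force: 0.0
```

```bash
python3 -c "
from workcell import env
print(env.job_done())"
```

```text
the job is handed in; nothing more can be done
None
```

The job is handed in at about 31 s: riser, spacer, cradle and steel tube are stacked on the blue pallet, each measured within about 2 mm of centre, all released, and the copper tube was never touched; the hand-in returned no verdict.

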